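Square-on wear reading of the ammikkallu

TASK

Check the wear of the grinding stone with the plunger gauge. First lift the steel tumbler off the stone and leave it standing upright on the bare counter; then take the gauge out of its wooden stand and hold it with its foot inside the ring marked on the stone, square to the stone's sloping face (not plumb), with the spring plunger gently pushed in about half way. Finish while still holding the gauge there, steady, in the gripper; never ram the stone, and leave the other things on the counter where they are.

Things in the scene. Friction and masses are not known exactly. Their poses are not given: they have to be found in the camera images.
- ammi: Ammikkallu: fixed dark grey stone slab 360 mm long (x), 220 wide (y). Its flat upper face slopes down 0.21 rad (12 deg) towards +x; face height over the counter: middle 98 mm, high end 135, low end 60. Origin on the counter under the face's middle, z up, x horizontal downhill. A fixed stone roller, 72 mm thick, 250 long (along y), lies across the face, its axis 127 mm downhill of the middle.
- mark (a point): Centre of a pale ring (27 mm outside, 23 inside) cut in the sloping face, with four pale lines 34 mm long pointing at it like cross-hairs; 40 mm uphill of the face's middle, on the long centre line, 106 mm over the counter. The tumbler stands over it at first. Its z is the face's outward normal, x points downhill along the face.
- tumbler: Steel tumbler, open at the top, 82 mm high, 60 mm outside at the rim narrowing to 48 at the foot, wall 3 mm, about 0.11 kg. At first it stands on the sloping stone, within 10 mm of the mark's centre, leaning with the slope. Origin at the centre of its underside, z along its axis to the mouth.
- gauge: Plunger gauge, loose, 139 mm tall, 0.18 kg, upright in its stand. Origin at the foot's tip (plunger out), z up the gauge. Heights: 10 mm round foot on 6 mm plunger; 14 mm stem 26-58; 32 mm collar 56-62, resting on the stand; dial case 42 mm across, 16 thick, centred at 80, white face to -x; grey grip 22 x 22 mm (sides along x, y) at 99-139, for the gripper.
- foot (a point): Tip of the gauge's foot, the underside of the sprung plunger (moves 12 mm up into the gauge as it is pushed).
- plunger (a joint): How far the plunger is pushed in, m: 0 fully out, 0.012 fully in. Spring: about 1 N to start it, 3 N at half way, 5 N fully in; beyond that it is rigid.
- stand: Fixed wooden block 90 x 90 x 60 mm high with an upright square hole 20 mm wide through its middle, in which the gauge's stem hangs, the foot about 4 mm above the counter. Origin at the centre of the underside. The gauge must rise 60 mm to come clear of it.
- cup: Bystander: brown ceramic mug 80 mm across, 85 mm high, handle to its +y (reaching about 75 mm from the axis). Origin under its centre.
- scoop: Bystander: purple plastic scoop lying flat, tray 75 x 55 x 32 mm with a handle reaching 120 mm to -x. Origin under the tray's centre.
- tongs: Bystander: bamboo tongs lying flat, 220 mm long along x, 75 mm wide at the open (+x) end. Origin under the middle.
- dabba: Bystander: closed round steel tin 105 mm across, 112 mm high. Origin under its centre.
- jar: Bystander: amber glass jar 64 mm across, 100 mm high. Origin under its centre.
Mind the look-alikes: they are no part of the job. What is shaped like the gauge but green or pink is not meant.

How it is judged:
By the outcome, as a careful person would: the job done as asked, in the order asked, and still so for the second after the job is handed in, while the arm keeps its last pose, push and grip.
It also fails if it takes over 61 s, if anything falls off the work surface, if the arm or the gripper's body presses on something with over 40 N, if the wrist force passes 120 N, or if a joint passes its speed limit or range.

ROBOT

A 7-joint arm with a two-finger parallel gripper is mounted at the origin on the work surface. World frame = base frame: x ahead of the robot, y to its left, z up, the work surface at z = 0. Lengths are in m, angles in rad, forces in N, time in s.
With the tool pointing down it reaches from about 0.425 to 0.925 m from the base axis. Payload 6.8 kg.
Tool frame: the origin (TCP) lies on the front face of the gripper's body, between the roots of the fingers; the fingertips stand 73 mm ahead of it and the grasp point (between the pads) lies 54 mm ahead of it; z points along the fingers, y is the line along which they close (so a half turn about z gives the same grasp; the last joint's range is limited). The gripper opens to 85 mm and grips with 20 to 120 N. Pads are 22 mm wide; open, the fingers measure 114 mm over their backs; the gripper's body (76 mm by 85 mm) begins 54 mm behind the grasp point. The pads swing forward as they close: fully open they stand 13 mm farther back than shut.
Start: joints at [-1.226, 0.477, 0.022, 1.555, -0.011, 1.109, -0.083], TCP at [0.295, 0.607, 0.304] pointing down, gripper open.
Joint ranges: [-2.96, 2.96], [-0.34, 2.1], [-1.41, 1.46], [0.24, 2.44], [-1.37, 4.51], [0.17, 1.92], [-2.96, 2.96]. Speed limits (rad/s): [2.39, 2.39, 3.14, 3.14, 3.14, 3.14, 3.14].

INTERFACE

Orientations are given as a unit quaternion [w, x, y, z].
In Python, from station import bot, optics gives the robot as it stands.
- The arm moves only by the tool drive_tool, never from a script. Its argument "deltas" is a list of rows, each an object with "gripper": the closure in counts, from 0 (fully open) to 255 (shut); "offset": the shift along the tool's x, y, z in units of 1000 mm (1.0 is 1000 mm), a list of three; "angular": the turn, a rotation vector about the tool's x, y, z in units of 45 degrees (1.0 is 45 degrees), a list of three. In form: [{"gripper": gripper, "offset": [dx, dy, dz], "angular": [rx, ry, rz]}, ...]. A call has 1 to 5 rows; each row is the pose to reach, as a shift and turn from the pose commanded when the call began, along the tool's axes at that moment; what a row does not reach only later rows make up. A row lasts 1/10 s, in which the tool goes at most 50 mm and 8.59 degrees, less where a joint would pass 70% of its speed; a pose out of reach is approached as far as the arm can. A call with a number of a shift or a turn outside -1 to 1 is refused whole. A call with a gripper value outside its range is refused whole. The fingers move at their own pace and stop on an object; "grip_force" is the grip in N (left out, the last holds). Time passes only in rows, so rows that repeat a pose let the fingers close. It gives the time, the measured TCP pose, the force, the opening and the grip force at its end, in the units of the state.
- bot.get_obs(): the state, without advancing time (a new reading comes with each control period).
- optics.read_camera(name): name is "scene" or "top"; returns the picture (400x640x3 uint8, blue, green, red); there is no depth.
- optics.camera_model(name): a dict with "fx", "fy", "cx", "cy" (pixels), "cam_to_world" (4x4, takes a point from camera to world coordinates). Camera axes: x right, y up, looking along -z (the intrinsics and any distortion apply to the point x, -y, -z); pixel columns grow to the right and rows downward; lengths in m; the calibration is good to about 2 mm. A picture is of the moment at which its call begins. camera_model takes no time and is no camera call.
- bot.hand_in(): hands the job in; it is judged then, once.
The state is a dict: "t": time; "q": joint angles; "joint_vel": joint speeds; "joint_torque": joint torques, N m; "eef_pos": TCP position; "tool_rot": TCP orientation; "contact_force": force on the tool from outside, world axes, zero at the start; "torque": the same for the moment, N m; "gripper_width": opening from 0.0 (shut) to 1.0 (fully open); "grasp_force": force on a finger pad.
Only numpy, scipy, OpenCV 4.12 (cv2) and the standard library are available. Lean on these libraries where they do the work, as an engineer would, in place of code of your own. Each camera call takes 0.05 s, during which the arm holds its last target. There are 200 camera calls.

## Working session

There is one attempt and no reset: what is moved stays moved. The work goes in short steps, Python scripts to look and compute and a tool call to move; the robot and the scene stay as the last step left them, time stands still between calls to the robot, and variables do not carry over. Pictures are saved under pics/ and viewed, at most 10 in all, crops included, and the job is handed in when it is done.

Besides the shell and the picture viewer there is one more tool, called after ">>>" as a command line: name --argument value ..., lists and objects as JSON in quotes. drive_tool: Moves the arm, as the interface text tells. Its arguments: {"type":"object","properties":{"deltas":{"type":"array"},"grip_force":{"type":"number"}},"required":["deltas"]}

```bash
mkdir -p pics; cat > h.py <<'E'
import numpy as np, cv2
from station import bot, optics
from scipy.spatial.transform import Rotation as R
def ray(name,u,v):
    m=optics.camera_model(name);T=np.array(m["cam_to_world"])
    d=np.array([(u-m["cx"])/m["fx"],-(v-m["cy"])/m["fy"],-1.0])
    return T[:3,3],T[:3,:3]@d
def onz(name,u,v,z):
    o,d=ray(name,u,v);return o+d*(z-o[2])/d[2]
def proj(name,p):
    m=optics.camera_model(name);T=np.array(m["cam_to_world"])
    c=T[:3,:3].T@(np.array(p)-T[:3,3]);return np.array([m["cx"]+m["fx"]*c[0]/-c[2],m["cy"]+m["fy"]*c[1]/c[2]])
def rot(o=None):
    q=(o or bot.get_obs())["tool_rot"];return R.from_quat([q[1],q[2],q[3],q[0]])
def delta(pos,Rt,o=None):
    "offset (m) and angular (45deg units) from current measured pose"
    o=o or bot.get_obs();r=rot(o)
    return np.round(r.inv().apply(np.array(pos)-o["eef_pos"]),4),np.round((r.inv()*Rt).as_rotvec()/(np.pi/4),4)
E
python3 - <<'E'
from h import *
for n in("scene","top"):
    im=optics.read_camera(n);cv2.imwrite(f"pics/{n}0.png",im)
    m=optics.camera_model(n);print({k:np.round(v,3).tolist() if not isinstance(v,str) else v for k,v in m.items()})
print(bot.get_obs())
E
```

```text
{'fx': 362.155, 'fy': 362.155, 'cx': 321.04, 'cy': 198.625, 'cam_to_world': [[0.721, -0.564, 0.401, 0.964], [0.692, 0.599, -0.402, -0.355], [-0.013, 0.568, 0.823, 0.896], [0.0, 0.0, 0.0, 1.0]]}
{'fx': 363.723, 'fy': 363.723, 'cx': 318.908, 'cy': 203.633, 'cam_to_world': [[-0.001, 0.991, -0.131, 0.412], [-1.0, -0.001, 0.002, 0.029], [0.002, 0.131, 0.991, 1.297], [0.0, 0.0, 0.0, 1.0]]}
{'t': 0.1, 'q': array([-1.22609188,  0.47772116,  0.02231888,  1.55632602, -0.0114785 ,
        1.10929641, -0.0831012 ]), 'joint_vel': array([ 0.00177169, -0.0033184 ,  0.00044053, -0.00324767, -0.00098401,
       -0.00116547,  0.00037772]), 'joint_torque': array([ 4.10137392e-03, -5.97764933e+01,  1.61334537e+00, -2.81954956e+01,
        1.27849545e-02,  5.00236216e-03, -2.74689796e-06]), 'eef_pos': array([0.29512182, 0.6066173 , 0.3030311 ]), 'tool_rot': array([-1.20198653e-04,  2.24448678e-01,  9.74485573e-01, -8.02542036e-04]), 'contact_force': array([ 0.42972067,  0.1064148 , -0.65948668]), 'torque': array([-0.05095428,  0.0030896 , -0.02904452]), 'grasp_force': 0.0, 'gripper_width': 0.9992907133120434}
```

View pics/scene0.png

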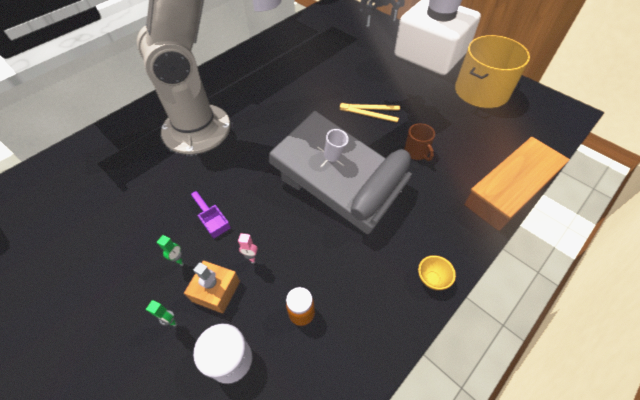

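View pics/top0.png

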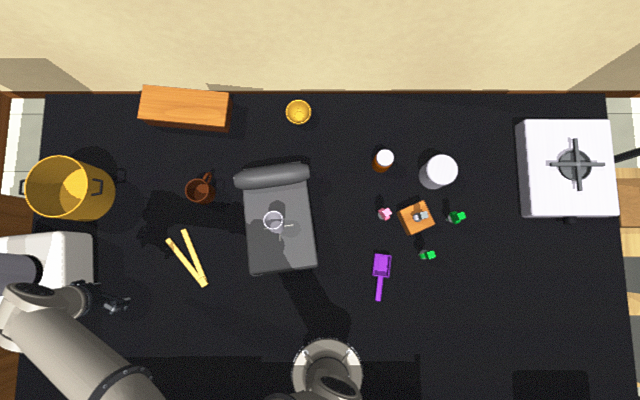

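The scene picture shows the tumbler on the stone at (336,143). The gauge, grey in the wooden stand, is at (207,275). Look-alikes are green at (170,250) and (162,314), and pink at (248,248). In the top view the tumbler is at (274,220), the gauge at (420,215), the greens at (457,216) and (428,255), and the pink at (385,213). I choose the grey-gripped one in the orange stand and check it in a close crop.

```bash
python3 - <<'E'
from h import *
s=cv2.imread("pics/scene0.png");t=cv2.imread("pics/top0.png")
def c(im,x,y,w,h,W,H):return cv2.resize(im[y:y+h,x:x+w],(W,H),interpolation=cv2.INTER_CUBIC)
a=np.hstack([c(s,180,250,70,70,400,300)[:, :],c(t,385,190,66,50,400,300)])
a[:,:400]=c(s,177,252,80,60,400,300)
b=np.hstack([c(s,280,110,120,90,400,300),c(t,234,185,88,66,400,300)])
cv2.imwrite("pics/crop1.png",np.vstack([a,b]))
# stand mask in top
hsv=cv2.cvtColor(t,cv2.COLOR_BGR2HSV)
m=cv2.inRange(hsv,(8,130,100),(22,255,255));m[:,:380]=0;m[:180]=0;m[260:]=0;m[:,460:]=0
cs=max(cv2.findContours(m,0,2)[0],key=cv2.contourArea);print("stand minrect",cv2.minAreaRect(cs),cv2.contourArea(cs))
for p in cv2.boxPoints(cv2.minAreaRect(cs)):print(p,onz("top",*p,0.06).round(4))
g=cv2.inRange(hsv,(0,0,45),(180,60,130));g[:,:225]=0;g[:,330:]=0;g[:150]=0;g[285:]=0
cs=max(cv2.findContours(g,0,2)[0],key=cv2.contourArea);print("stone",cv2.contourArea(cs),cv2.approxPolyDP(cs,4,True)[:,0].tolist())
E
```

```text
stand minrect ((416.7000427246094, 216.90003967285156), (28.174457550048828, 27.280027389526367), 63.43495178222656) 705.5
[398.20004 210.40004] [ 0.5519 -0.2456  0.06  ]
[422.60007 198.20003] [ 0.594  -0.3307  0.06  ]
[435.20004 223.40004] [ 0.5072 -0.3704  0.06  ]
[410.80002 235.60005] [ 0.4658 -0.2858  0.06  ]
stone 7489.0 [[225, 150], [226, 186], [235, 200], [232, 190], [243, 193], [247, 277], [318, 266], [306, 186], [308, 165], [296, 161], [230, 172], [228, 166], [238, 162], [230, 166], [229, 152], [234, 154]]
```

View pics/crop1.png

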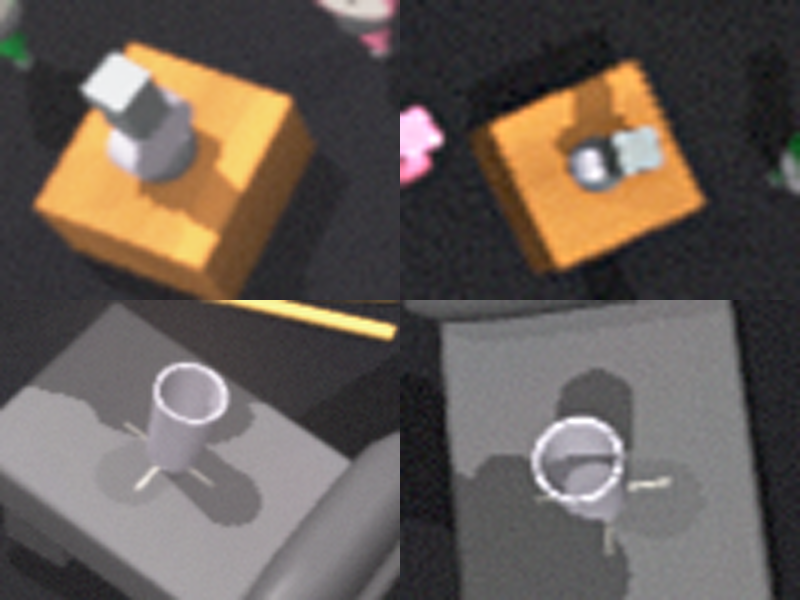

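The crop confirms the grey-gripped gauge in the orange stand, with its grip top at scene ≈(200.5,268.2) and top ≈(424,214.7). The tumbler rim centre is at scene ≈(336.8,137.6) and top ≈(272.6,219.9). The mark lines meet near top (279.5,226.5).

```bash
python3 - <<'E'
from h import *
def tri(a,b):
    o1,d1=ray("scene",*a);o2,d2=ray("top",*b);d1/=np.linalg.norm(d1);d2/=np.linalg.norm(d2)
    k=np.linalg.lstsq(np.c_[d1,-d2],o2-o1,rcond=None)[0];p,q=o1+d1*k[0],o2+d2*k[1];return ((p+q)/2).round(4),round(np.linalg.norm(p-q),4)
print("grip top",tri((200.5,268.2),(424,214.7)),onz("scene",200.5,268.2,.143),onz("top",424,214.7,.143))
print("rim",tri((336.8,137.6),(272.6,219.9)))
print("mark",onz("top",279.5,226.5,.106))
P=np.array([(118,52),(160,90),(125,110),(83,88)])/5.+[176.6,251.6]
W=np.array([onz("scene",*p,.143) for p in P]);print("grip corners",W.round(4).tolist())
for i in range(4):d=W[(i+1)%4]-W[i];print(np.linalg.norm(d).round(4),np.degrees(np.arctan2(d[1],d[0])).round(1))
a,b=onz("top",247,277,.135),onz("top",318,266,.135);d=b-a;print("high edge",a,b,np.linalg.norm(d),np.degrees(np.arctan2(d[1],d[0])))
# mark lines on sloped plane iteratively: right line and left line at .106, bottom line pts
for u,v in[(540,498),(630,487),(670,482),(610,525),(610,552)]:
    print(onz("top",234+(u-400)/4.545-.4,185+(v-300)/4.545-.4,.106 if v<500 else .112).round(4))
for n,q in dict(jar=(385,158),pink=(385,213)).items():print(n,onz("top",*q,.09))
E
```

```text
grip top (array([ 0.5292, -0.3095,  0.1398]), np.float64(0.0011)) [ 0.53133563 -0.3092451   0.143     ] [ 0.52861499 -0.30903638  0.143     ]
rim (array([0.5085, 0.1678, 0.1826]), np.float64(0.0013))
mark [0.49389722 0.15501803 0.106     ]
grip corners [[0.5183, -0.3008, 0.143], [0.5473, -0.2987, 0.143], [0.5438, -0.3152, 0.143], [0.5214, -0.322, 0.143]]
0.0291 4.2
0.0168 -102.1
0.0234 -163.1
0.0214 98.3
high edge [0.33353303 0.25174992 0.135     ] [0.36732662 0.02905252 0.135     ] 0.22524683956481556 -81.37138574867836
[0.4885 0.2043 0.106 ]
[0.4964 0.1396 0.106 ]
[0.4999 0.1109 0.106 ]
[0.4688 0.1531 0.112 ]
[0.4496 0.1528 0.112 ]
jar [ 0.72799139 -0.19924807  0.09      ]
pink [ 0.53977484 -0.19457868  0.09      ]
```

```bash
cat >> h.py <<'E'
def facerot(yaw,s=1,tilt=.21):
    n=np.array([np.sin(tilt)*np.cos(yaw),np.sin(tilt)*np.sin(yaw),np.cos(tilt)])
    y=s*np.array([-np.sin(yaw),np.cos(yaw),0]);z=-n;return R.from_matrix(np.c_[np.cross(y,z),y,z]),n
E
python3 - <<'E'
from h import *
Rt,n=facerot(np.radians(8));rim=np.array([.5092,.168,.186])
print("pre",delta(rim+n*.126,Rt)); print((rim+n*.126))
E
```

```text
pre (array([-0.4062, -0.2861, -0.0057]), array([ 0.0772,  0.259 , -0.7516]))
[0.53521033 0.17165551 0.3092319 ]
```

>>> drive_tool --deltas '[{"gripper": 0,"offset": [-0.406,-0.286,-0.006],"angular": [0.077,0.259,-0.752]},{"gripper": 0,"offset": [-0.406,-0.286,-0.006],"angular": [0.077,0.259,-0.752]},{"gripper": 0,"offset": [-0.406,-0.286,-0.006],"angular": [0.077,0.259,-0.752]},{"gripper": 0,"offset": [-0.406,-0.286,-0.006],"angular": [0.077,0.259,-0.752]},{"gripper": 0,"offset": [-0.406,-0.286,-0.006],"angular": [0.077,0.259,-0.752]}]' --grip_force 40

```text
t: 0.6
eef_pos: [0.4133, 0.3934, 0.3063]
tool_rot: [-0.105, -0.071, 0.992, -0.007]
contact_force: [0.8, -0.1, -0.1]
gripper_width: 1.001
grasp_force: 0.0
```

```bash
python3 - <<'E'
from h import *
Rt,n=facerot(np.radians(8));rim=np.array([.5092,.168,.186])
print("pre",delta(rim+n*.126,Rt),bot.get_obs()["t"])
E
```

```text
pre (array([-0.0862, -0.2369, -0.022 ]), array([ 0.0016, -0.0017,  0.0055])) 0.6
```

>>> drive_tool --deltas '[{"gripper": 0,"offset": [-0.086,-0.237,-0.022],"angular": [0,0,0]},{"gripper": 0,"offset": [-0.086,-0.237,-0.022],"angular": [0,0,0]},{"gripper": 0,"offset": [-0.086,-0.237,-0.022],"angular": [0,0,0]},{"gripper": 0,"offset": [-0.086,-0.237,-0.022],"angular": [0,0,0]},{"gripper": 0,"offset": [-0.086,-0.237,-0.022],"angular": [0,0,0]}]'

```text
t: 1.1
eef_pos: [0.5322, 0.1739, 0.3099]
tool_rot: [-0.104, -0.07, 0.992, -0.007]
contact_force: [0.9, -0.6, -0.2]
gripper_width: 0.997
grasp_force: 0.0
```

>>> drive_tool --deltas '[{"gripper": 0,"offset": [0,0,0],"angular": [0,0,0]},{"gripper": 0,"offset": [0,0,0],"angular": [0,0,0]}]'

```text
t: 1.3
eef_pos: [0.5321, 0.1744, 0.3097]
tool_rot: [-0.104, -0.068, 0.992, -0.007]
contact_force: [-0.0, 0.6, 0.6]
gripper_width: 1.001
grasp_force: 0.0
```

```bash
python3 - <<'E'
from h import *
Rt,n=facerot(np.radians(8));rim=np.array([.5092,.168,.186])
print("pre",delta(rim+n*.126,Rt),"grasp",delta(rim+n*.026,Rt))
E
```

```text
pre (array([-0.0028, -0.0031, -0.0002]), array([ 0.0023,  0.0003, -0.0037])) grasp (array([-0.0027, -0.0033,  0.0998]), array([ 0.0023,  0.0003, -0.0037]))
```

>>> drive_tool --deltas '[{"gripper": 0,"offset": [-0.003,-0.003,0.035],"angular": [0,0,0]},{"gripper": 0,"offset": [-0.003,-0.003,0.06],"angular": [0,0,0]},{"gripper": 0,"offset": [-0.003,-0.003,0.08],"angular": [0,0,0]},{"gripper": 0,"offset": [-0.003,-0.003,0.1],"angular": [0,0,0]},{"gripper": 0,"offset": [-0.003,-0.003,0.1],"angular": [0,0,0]}]'

```text
t: 1.8
eef_pos: [0.5117, 0.1719, 0.2091]
tool_rot: [-0.107, -0.071, 0.992, -0.007]
contact_force: [-1.0, 0.0, -0.2]
gripper_width: 1.0
grasp_force: 0.0
```

>>> drive_tool --deltas '[{"gripper": 255,"offset": [0,0,0],"angular": [0,0,0]},{"gripper": 255,"offset": [0,0,0],"angular": [0,0,0]},{"gripper": 255,"offset": [0,0,0],"angular": [0,0,0]},{"gripper": 255,"offset": [0,0,0],"angular": [0,0,0]},{"gripper": 255,"offset": [0,0,0],"angular": [0,0,0]}]' --grip_force 30

```text
t: 2.3
eef_pos: [0.5154, 0.1709, 0.2129]
tool_rot: [-0.103, -0.069, 0.992, -0.006]
contact_force: [0.2, -0.3, 6.2]
gripper_width: 0.67
grasp_force: 31.6
```

```bash
python3 - <<'E'
from h import *
o=bot.get_obs();print(o["gripper_width"],o["grasp_force"],o["contact_force"])
Rt,n=facerot(np.radians(8));rim=np.array([.5092,.168,.186])
print("grasp",delta(rim+n*.026,Rt))
s=optics.read_camera("scene");t=optics.read_camera("top")
def c(im,x,y,w,h):return cv2.resize(im[y:y+h,x:x+w],(400,300),interpolation=cv2.INTER_CUBIC)
cv2.imwrite("pics/g1.png",np.hstack([c(s,270,70,160,120),c(t,215,160,120,90)]))
E
```

```text
0.6700372860397928 31.64755137643624 [ 0.21782727 -0.33848651  6.23603091]
grasp (array([ 0.0008, -0.002 ,  0.0016]), array([0.003 , 0.0044, 0.0005]))
```

View pics/g1.png

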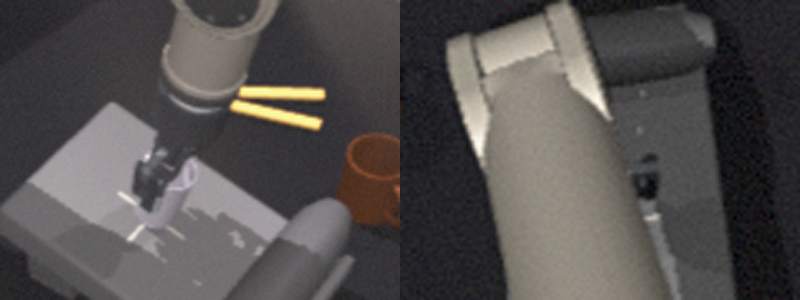

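The picture shows both fingers astride the tumbler, gripping at its upper half (scene crop about (165,190)). The width of 57 mm fits. I lift now.

>>> drive_tool --deltas '[{"gripper": 255,"offset": [0,0,-0.02],"angular": [0,0,0]},{"gripper": 255,"offset": [0,0,-0.05],"angular": [0,0,0]},{"gripper": 255,"offset": [0,0,-0.08],"angular": [0,0,0]},{"gripper": 255,"offset": [0,0,-0.11],"angular": [0,0,0]},{"gripper": 255,"offset": [0,0,-0.11],"angular": [0,0,0]}]'

```text
t: 2.9
eef_pos: [0.5393, 0.1742, 0.3233]
tool_rot: [-0.101, -0.069, 0.992, -0.005]
contact_force: [0.5, -0.2, -1.0]
gripper_width: 0.667
grasp_force: 32.9
```

```bash
python3 - <<'E'
from h import *
o=bot.get_obs();print(o["gripper_width"],o["grasp_force"],o["contact_force"])
Rt,n=facerot(np.radians(8),tilt=0)
print("above",delta([.5,-.07,.22],Rt))
s=optics.read_camera("scene");cv2.imwrite("pics/l1.png",cv2.resize(s[30:230,180:460],(784,560),interpolation=cv2.INTER_CUBIC))
E
```

```text
0.6667857178555281 32.88872239146883 [ 0.46979924 -0.21343845 -0.99689292]
above (array([ 0.0508, -0.2367,  0.1149]), array([ 0.0046, -0.2567,  0.    ]))
```

View pics/l1.png

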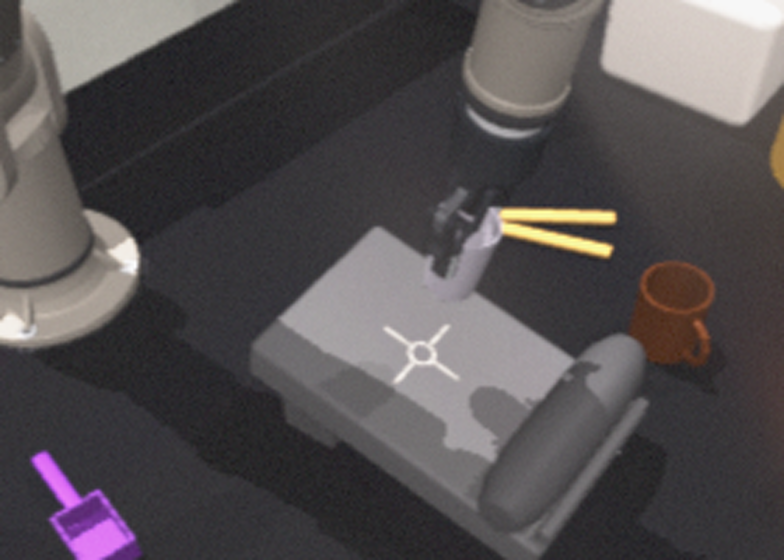

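The tumbler hangs in the gripper clear of the stone, and the mark ring is bare at crop (422,352), which is scene (330.3,155.3).

>>> drive_tool --deltas '[{"gripper": 255,"offset": [0.05,-0.237,0.06],"angular": [0.005,-0.257,0]},{"gripper": 255,"offset": [0.05,-0.237,0.06],"angular": [0.005,-0.257,0]},{"gripper": 255,"offset": [0.05,-0.237,0.06],"angular": [0.005,-0.257,0]},{"gripper": 255,"offset": [0.05,-0.237,0.06],"angular": [0.005,-0.257,0]},{"gripper": 255,"offset": [0.05,-0.237,0.06],"angular": [0.005,-0.257,0]}]'

```text
t: 3.45
eef_pos: [0.5076, -0.0712, 0.2691]
tool_rot: [-0.005, -0.07, 0.998, -0.001]
contact_force: [0.6, -0.5, -1.3]
gripper_width: 0.672
grasp_force: 32.9
```

>>> drive_tool --deltas '[{"gripper": 255,"offset": [0,0,0],"angular": [0,0,0]},{"gripper": 255,"offset": [0,0,0],"angular": [0,0,0]}]'

```text
t: 3.65
eef_pos: [0.508, -0.0708, 0.2692]
tool_rot: [-0.005, -0.068, 0.998, -0.001]
contact_force: [0.7, 1.1, -1.2]
gripper_width: 0.669
grasp_force: 33.0
```

```bash
python3 - <<'E'
from h import *
Rt,n=facerot(np.radians(8),tilt=0)
print("place",delta([.5,-.07,.112],Rt),bot.get_obs()["eef_pos"])
s=optics.read_camera("scene")[:, :];t=optics.read_camera("top")
cv2.imwrite("pics/m_s.png",s);cv2.imwrite("pics/m_t.png",t)
def c(im,x,y,w,h):return cv2.resize(im[y:y+h,x:x+w],(400,400),interpolation=cv2.INTER_CUBIC)
cv2.imwrite("pics/m1.png",np.hstack([c(s,260,110,100,100),c(t,235,180,100,100)]))
E
```

```text
place (array([0.0063, 0.0022, 0.1573]), array([-0.0024, -0.0128, -0.0034])) [ 0.50802556 -0.07076626  0.26919087]
```

View pics/m1.png

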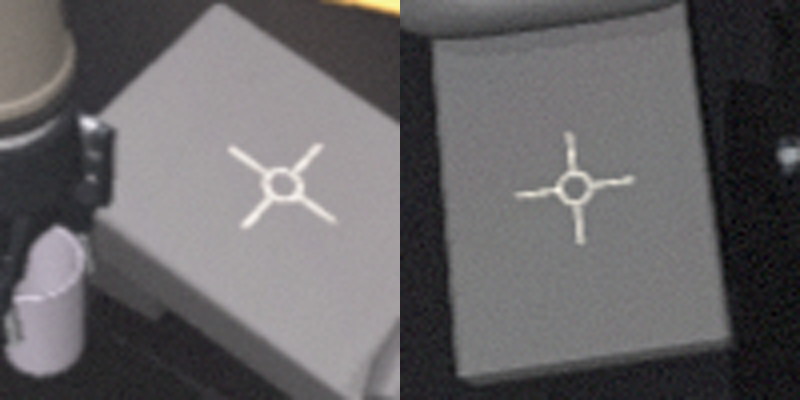

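Both views now show the mark plainly, at scene (330.1,155.6) and top (278.4,226.6), and the tumbler hangs upright. I lower it.

>>> drive_tool --deltas '[{"gripper": 255,"offset": [0.006,0.002,0.05],"angular": [0,-0.013,0]},{"gripper": 255,"offset": [0.006,0.002,0.09],"angular": [0,-0.013,0]},{"gripper": 255,"offset": [0.006,0.002,0.125],"angular": [0,-0.013,0]},{"gripper": 255,"offset": [0.006,0.002,0.145],"angular": [0,-0.013,0]},{"gripper": 255,"offset": [0.006,0.002,0.15],"angular": [0,-0.013,0]}]'

```text
t: 4.25
eef_pos: [0.5009, -0.067, 0.1182]
tool_rot: [-0.001, -0.072, 0.997, -0.001]
contact_force: [0.2, -0.6, -1.0]
gripper_width: 0.672
grasp_force: 33.0
```

>>> drive_tool --deltas '[{"gripper": 255,"offset": [0,0,0.003],"angular": [0,0,0]},{"gripper": 255,"offset": [0,0,0.005],"angular": [0,0,0]}]'

```text
t: 4.45
eef_pos: [0.503, -0.0683, 0.1163]
tool_rot: [0.002, -0.071, 0.997, -0.001]
contact_force: [0.2, -0.2, -0.4]
gripper_width: 0.673
grasp_force: 33.0
```

```bash
python3 - <<'E'
from h import *
def tri(a,b):
    o1,d1=ray("scene",*a);o2,d2=ray("top",*b);d1/=np.linalg.norm(d1);d2/=np.linalg.norm(d2)
    k=np.linalg.lstsq(np.c_[d1,-d2],o2-o1,rcond=None)[0];p,q=o1+d1*k[0],o2+d2*k[1];return ((p+q)/2).round(4),round(np.linalg.norm(p-q),4)
print("mark",tri((330.1,155.6),(278.4,226.6)),onz("scene",330.1,155.6,.106),onz("top",278.4,226.6,.106))
# yaw from ends: on the sloping plane through mark with yaw 8
m=onz("top",278.4,226.6,.106);_,n=facerot(np.radians(8))
def pl(cam,u,v,m):
    o,d=ray(cam,u,v);return o+d*((m-o)@n)/(d@n)
T=[pl("top",235+(u-400)/4-.4,180+v/4-.4,m) for u,v in[(514,195),(635,180),(570,132),(581,243)]]
ms=onz("scene",330.1,155.6,.106)
S=[pl("scene",260+u/4-.4,110+v/4-.4,ms) for u,v in[(322,145),(246,227),(336,222),(230,149)]]
E=[pl("top",235+(u-400)/4-.4,180+v/4-.4,m) for u,v in[(436,45),(459,378),(688,20),(732,340)]]
for X in(T,S):
  a=X[1]-X[0];b=X[2]-X[3];print(a.round(4),b.round(4),np.degrees(np.arctan2(a[0],-a[1])).round(2),np.degrees(np.arctan2(b[1],b[0])).round(2), (sum(X)/4).round(4))
for i in(0,2):a=E[i]-E[i+1];print("edge",np.degrees(np.arctan2(a[1],a[0])))
print("center y check",[((e-m)@np.array([-np.sin(.14),np.cos(.14),0])).round(4) for e in E])
E
```

```text
mark (array([0.4933, 0.1582, 0.1055]), np.float64(0.0011)) [0.49324396 0.15749191 0.106     ] [0.49357262 0.15861383 0.106     ]
[ 0.0122 -0.0989  0.0004] [ 0.0923  0.0124 -0.0198] 7.02 7.65 [0.4943 0.1588 0.1058]
[ 0.0133 -0.0947 -0.    ] [ 0.0915  0.0141 -0.0197] 8.01 8.79 [0.4947 0.1577 0.1057]
edge 7.7144645913577925
edge 7.976915594104146
center y check [np.float64(0.1047), np.float64(0.1062), np.float64(-0.1103), np.float64(-0.11)]
```

>>> drive_tool --deltas '[{"gripper": 255,"offset": [0,0,0.001],"angular": [0,0,0]},{"gripper": 255,"offset": [0,0,0.003],"angular": [0,0,0]},{"gripper": 255,"offset": [0,0,0.003],"angular": [0,0,0]}]'

```text
t: 4.75
eef_pos: [0.5024, -0.0689, 0.113]
tool_rot: [0.002, -0.07, 0.998, -0.001]
contact_force: [-0.2, -0.1, -1.7]
gripper_width: 0.675
grasp_force: 33.0
```

>>> drive_tool --deltas '[{"gripper": 255,"offset": [0,0,0.001],"angular": [0,0,0]},{"gripper": 255,"offset": [0,0,0.002],"angular": [0,0,0]},{"gripper": 255,"offset": [0,0,0.002],"angular": [0,0,0]}]'

```text
t: 5.05
eef_pos: [0.5021, -0.069, 0.1105]
tool_rot: [0.001, -0.07, 0.998, -0.001]
contact_force: [-0.4, 0.3, -1.5]
gripper_width: 0.678
grasp_force: 33.0
```

>>> drive_tool --deltas '[{"gripper": 255,"offset": [0,0,0.002],"angular": [0,0,0]},{"gripper": 255,"offset": [0,0,0.002],"angular": [0,0,0]}]'

```text
t: 5.25
eef_pos: [0.5029, -0.0691, 0.1094]
tool_rot: [0.002, -0.07, 0.998, -0.001]
contact_force: [-2.0, -0.1, 9.1]
gripper_width: 0.672
grasp_force: 32.1
```

>>> drive_tool --deltas '[{"gripper": 255,"offset": [0,0,0.002],"angular": [0,0,0]},{"gripper": 255,"offset": [0,0,0.002],"angular": [0,0,0]}]'

```text
t: 5.45
eef_pos: [0.5035, -0.0704, 0.1083]
tool_rot: [0.003, -0.069, 0.998, -0.002]
contact_force: [-3.2, -3.0, 16.8]
gripper_width: 0.671
grasp_force: 27.5
```

Contact with the counter. I ease up a touch, open, and rise straight.

>>> drive_tool --deltas '[{"gripper": 255,"offset": [0,0,-0.002],"angular": [0,0,0]},{"gripper": 0,"offset": [0,0,-0.002],"angular": [0,0,0]},{"gripper": 0,"offset": [0,0,-0.002],"angular": [0,0,0]},{"gripper": 0,"offset": [0,0,-0.002],"angular": [0,0,0]},{"gripper": 0,"offset": [0,0,-0.002],"angular": [0,0,0]}]'

```text
t: 5.95
eef_pos: [0.502, -0.0688, 0.1083]
tool_rot: [0.001, -0.07, 0.998, -0.001]
contact_force: [0.4, 0.0, 0.2]
gripper_width: 0.999
grasp_force: 0.0
```

>>> drive_tool --deltas '[{"gripper": 0,"offset": [0,0,0],"angular": [0,0,0]},{"gripper": 0,"offset": [0,0,-0.03],"angular": [0,0,0]},{"gripper": 0,"offset": [0,0,-0.07],"angular": [0,0,0]},{"gripper": 0,"offset": [0,0,-0.12],"angular": [0,0,0]},{"gripper": 0,"offset": [0,0,-0.15],"angular": [0,0,0]}]'

```text
t: 6.45
eef_pos: [0.5024, -0.0689, 0.2618]
tool_rot: [0.003, -0.07, 0.998, -0.001]
contact_force: [1.1, 0.1, -0.7]
gripper_width: 1.001
grasp_force: 0.0
```

>>> drive_tool --deltas '[{"gripper": 0,"offset": [0,0,-0.05],"angular": [0,0,0]},{"gripper": 0,"offset": [0,0,-0.05],"angular": [0,0,0]}]'

```text
t: 6.65
eef_pos: [0.5044, -0.0689, 0.3148]
tool_rot: [0.007, -0.07, 0.998, -0.001]
contact_force: [1.1, 0.5, -0.1]
gripper_width: 0.997
grasp_force: 0.0
```

```bash
python3 - <<'E'
from h import *
s=optics.read_camera("scene");o=bot.get_obs();print(o["eef_pos"],o["contact_force"])
p=proj("scene",(.5025,-.07,.04)).astype(int);print(p)
# gauge grip yaw: grip about +4..8 deg mod 90; close along whichever is nearer
for yaw in(4,-86):
    Rt,n=facerot(np.radians(yaw),tilt=0)
    print(yaw,"pre",delta([.5292,-.309,.29],Rt))
cv2.imwrite("pics/p1.png",cv2.resize(s[150:350,110:390],(784,560),interpolation=cv2.INTER_CUBIC))
E
```

```text
[ 0.50309921 -0.06872552  0.31182246] [-0.549725   -0.03867418 -0.28179092]
[276 218]
4 pre (array([ 0.0079, -0.2415,  0.0225]), array([-0.0034,  0.013 ,  0.0896]))
-86 pre (array([ 0.0079, -0.2415,  0.0225]), array([0.0076, 0.013 , 2.0895]))
```

View pics/p1.png

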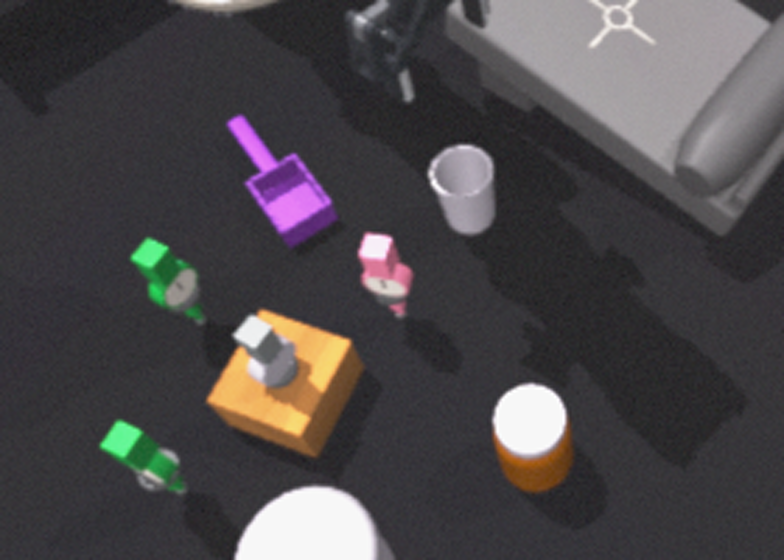

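The tumbler stands upright on the bare counter (crop (465,190)), well clear of the pink look-alike. The gauge grip's top face has corners near crop (252,315), (275,333), (257,350) and (235,333).

```bash
python3 - <<'E'
from h import *
s=optics.read_camera("scene");t=optics.read_camera("top")
for n,im,(x,y,w,h) in(("scene",s,(185,255,35,28)),("top",t,(417,204,18,22))):
    c=cv2.resize(im[y:y+h,x:x+w],None,fx=8,fy=8,interpolation=cv2.INTER_CUBIC)
    hsv=cv2.cvtColor(c,cv2.COLOR_BGR2HSV);m=cv2.inRange(hsv,(0,0,165 if n=="scene" else 140),(180,70,255))
    for k in sorted(cv2.findContours(m,0,2)[0],key=cv2.contourArea)[-2:]:
        B=cv2.approxPolyDP(k,.06*cv2.arcLength(k,True),True)[:,0]/8.+[x-.44,y-.44]
        W=np.array([onz(n,*p,.143) for p in B]);print(n,cv2.contourArea(k)/64,W[:,:2].round(4).tolist(),"mean",W.mean(0).round(4))
        for i in range(len(W)):d=W[(i+1)%len(W)]-W[i];print("  ",np.linalg.norm(d).round(4),np.degrees(np.arctan2(d[1],d[0])).round(1)%90)
E
```

```text
scene 24.7734375 [[0.5457, -0.323], [0.5552, -0.3327], [0.5653, -0.323]] mean [ 0.5554 -0.3262  0.143 ]
   0.0136 44.4
   0.014 43.5
   0.0197 89.80000000000001
scene 92.0703125 [[0.5175, -0.3027], [0.5219, -0.3223], [0.5424, -0.3176], [0.5395, -0.2986]] mean [ 0.5303 -0.3103  0.143 ]
   0.0201 12.5
   0.021 12.9
   0.0192 8.700000000000003
   0.0223 10.5
top 6.6875 [[0.5287, -0.2853], [0.5119, -0.2847], [0.5119, -0.2879], [0.5171, -0.2905]] mean [ 0.5174 -0.2871  0.143 ]
   0.0168 87.9
   0.0032 0.0
   0.0058 63.6
   0.0127 24.0
top 46.5234375 [[0.5407, -0.3165], [0.5379, -0.2964], [0.5155, -0.3011], [0.5227, -0.321]] mean [ 0.5292 -0.3088  0.143 ]
   0.0203 7.900000000000006
   0.0229 11.900000000000006
   0.0211 19.900000000000006
   0.0186 13.9
```

```bash
python3 - <<'E'
from h import *
Rt,n=facerot(np.radians(11.5),tilt=0)
print("pre",delta([.5298,-.3095,.28],Rt))
E
```

```text
pre (array([ 0.0054, -0.2426,  0.0288]), array([-0.0028,  0.0036, -0.0769]))
```

>>> drive_tool --deltas '[{"gripper": 0,"offset": [0.0055,-0.2425,0.029],"angular": [-0.003,0.004,-0.077]},{"gripper": 0,"offset": [0.0055,-0.2425,0.029],"angular": [-0.003,0.004,-0.077]},{"gripper": 0,"offset": [0.0055,-0.2425,0.029],"angular": [-0.003,0.004,-0.077]},{"gripper": 0,"offset": [0.0055,-0.2425,0.029],"angular": [-0.003,0.004,-0.077]},{"gripper": 0,"offset": [0.0055,-0.2425,0.029],"angular": [-0.003,0.004,-0.077]}]'

```text
t: 7.3
eef_pos: [0.529, -0.3117, 0.2776]
tool_rot: [-0.002, -0.1, 0.995, 0.001]
contact_force: [0.2, -0.7, -0.1]
gripper_width: 0.998
grasp_force: 0.0
```

>>> drive_tool --deltas '[{"gripper": 0,"offset": [0,0,0],"angular": [0,0,0]},{"gripper": 0,"offset": [0,0,0],"angular": [0,0,0]},{"gripper": 0,"offset": [0,0,0],"angular": [0,0,0]}]'

```text
t: 7.6
eef_pos: [0.5298, -0.308, 0.2787]
tool_rot: [-0.001, -0.101, 0.995, 0.001]
contact_force: [0.4, 0.6, 0.9]
gripper_width: 0.998
grasp_force: 0.0
```

```bash
python3 - <<'E'
from h import *
Rt,n=facerot(np.radians(11.5),tilt=0)
for i in range(4):
    print("grasp",delta([.5298,-.3095,.18],Rt));optics.read_camera("top")
E
```

```text
grasp (array([ 0.0001, -0.0017,  0.0987]), array([ 0.0027, -0.0027,  0.0018]))
grasp (array([ 0.0005, -0.0019,  0.0992]), array([ 0.0021, -0.0017,  0.0028]))
grasp (array([ 0.0007, -0.0018,  0.0996]), array([ 0.0016, -0.001 ,  0.0031]))
grasp (array([ 0.0008, -0.0015,  0.0999]), array([ 0.001 , -0.0005,  0.003 ]))
```

>>> drive_tool --deltas '[{"gripper": 0,"offset": [0.001,-0.0015,0.03],"angular": [0,0,0]},{"gripper": 0,"offset": [0.001,-0.0015,0.06],"angular": [0,0,0]},{"gripper": 0,"offset": [0.001,-0.0015,0.085],"angular": [0,0,0]},{"gripper": 0,"offset": [0.001,-0.0015,0.1],"angular": [0,0,0]},{"gripper": 0,"offset": [0.001,-0.0015,0.1],"angular": [0,0,0]}]'

```text
t: 8.3
eef_pos: [0.5285, -0.3101, 0.1783]
tool_rot: [-0.002, -0.101, 0.995, 0.001]
contact_force: [-0.1, -0.3, 1.0]
gripper_width: 1.001
grasp_force: 0.0
```

>>> drive_tool --deltas '[{"gripper": 255,"offset": [0,0,0],"angular": [0,0,0]},{"gripper": 255,"offset": [0,0,0],"angular": [0,0,0]},{"gripper": 255,"offset": [0,0,0],"angular": [0,0,0]},{"gripper": 255,"offset": [0,0,0],"angular": [0,0,0]},{"gripper": 255,"offset": [0,0,0],"angular": [0,0,0]}]' --grip_force 60

```text
t: 8.8
eef_pos: [0.5297, -0.3112, 0.1808]
tool_rot: [0.0, -0.1, 0.995, -0.0]
contact_force: [-0.8, 0.6, 2.7]
gripper_width: 0.244
grasp_force: 63.3
```

>>> drive_tool --deltas '[{"gripper": 255,"offset": [0,0,0],"angular": [0,0,0]},{"gripper": 255,"offset": [0,0,0],"angular": [0,0,0]},{"gripper": 255,"offset": [0,0,0],"angular": [0,0,0]},{"gripper": 255,"offset": [0,0,0],"angular": [0,0,0]}]'

```text
t: 9.2
eef_pos: [0.5297, -0.3113, 0.1808]
tool_rot: [0.0, -0.1, 0.995, -0.0]
contact_force: [-0.4, 0.8, 6.2]
gripper_width: 0.249
grasp_force: 63.5
```

```bash
python3 - <<'E'
from h import *
Rt,n=facerot(np.radians(11.5),tilt=0)
o=bot.get_obs();print(o["gripper_width"]*85,o["grasp_force"],o["contact_force"],o["eef_pos"],delta([.5298,-.3095,.18],Rt))
E
```

```text
21.130457078081267 63.49289417266846 [-0.35973849  0.81271754  6.15305035] [ 0.52973351 -0.31126455  0.18076551] (array([-0.0004,  0.0017,  0.0008]), array([-0.0005,  0.0008,  0.0001]))
```

>>> drive_tool --deltas '[{"gripper": 255,"offset": [0,0,-0.015],"angular": [0,0,0]},{"gripper": 255,"offset": [0,0,-0.045],"angular": [0,0,0]},{"gripper": 255,"offset": [0,0,-0.08],"angular": [0,0,0]},{"gripper": 255,"offset": [0,0,-0.125],"angular": [0,0,0]},{"gripper": 255,"offset": [0,0,-0.17],"angular": [0,0,0]}]'

```text
t: 9.7
eef_pos: [0.5285, -0.3111, 0.3519]
tool_rot: [-0.001, -0.1, 0.995, 0.0]
contact_force: [1.4, -0.7, -2.2]
gripper_width: 0.251
grasp_force: 62.5
```

>>> drive_tool --deltas '[{"gripper": 255,"offset": [0,0,0],"angular": [0,0,0]},{"gripper": 255,"offset": [0,0,0],"angular": [0,0,0]}]'

```text
t: 9.9
eef_pos: [0.5293, -0.3114, 0.3515]
tool_rot: [0.001, -0.1, 0.995, -0.001]
contact_force: [-0.4, 0.3, -2.5]
gripper_width: 0.252
grasp_force: 62.9
```

```bash
python3 - <<'E'
from h import *
o=bot.get_obs();print(o["gripper_width"]*85,o["grasp_force"],o["contact_force"],o["eef_pos"])
m=np.array([.4936,.158,.106]);Rt,n=facerot(np.radians(7.8))
pre=m+n*(.177+.06);print(pre,"to",delta(pre,Rt))
s=optics.read_camera("scene");foot=o["eef_pos"]+rot(o).apply([0,0,.177]);p=proj("scene",foot);print(foot,p)
x,y=int(p[0])-50,int(p[1])-80
cv2.imwrite("pics/q1.png",cv2.resize(s[y:y+120,x:x+120],(600,600),interpolation=cv2.INTER_CUBIC));print(x,y)
E
```

```text
21.45298955032502 62.851656675338745 [-0.43706114  0.30574235 -2.50149913] [ 0.52927207 -0.31144494  0.35148019]
[0.54254789 0.16470503 0.33779333] to (array([-0.1078,  0.464 ,  0.0133]), array([-0.0102,  0.2693,  0.0814]))
[ 0.52958161 -0.31161517  0.17448054] [194.95288403 262.46682841]
144 182
```

View pics/q1.png

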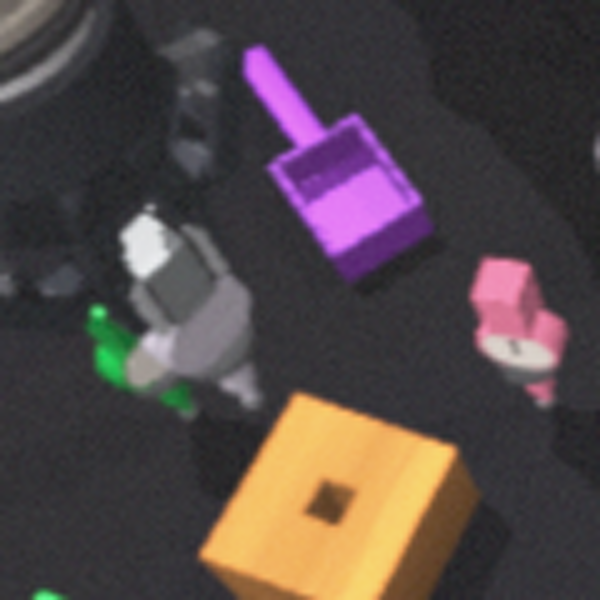

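The gauge is out of the stand and hangs straight, with its foot at crop (252,405) against the predicted (255,402).

>>> drive_tool --deltas '[{"gripper": 255,"offset": [-0.02,0.04,-0.025],"angular": [0,0,0]},{"gripper": 255,"offset": [-0.04,0.085,-0.03],"angular": [0,0.03,0]},{"gripper": 255,"offset": [-0.05,0.13,-0.03],"angular": [0,0.06,0.02]},{"gripper": 255,"offset": [-0.06,0.175,-0.03],"angular": [0,0.09,0.04]},{"gripper": 255,"offset": [-0.07,0.22,-0.03],"angular": [-0.01,0.13,0.05]}]'

```text
t: 10.45
eef_pos: [0.5529, -0.0796, 0.3782]
tool_rot: [-0.054, -0.08, 0.995, -0.001]
contact_force: [0.2, 0.8, -2.6]
gripper_width: 0.246
grasp_force: 62.6
```

```bash
python3 - <<'E'
from h import *
m=np.array([.4936,.158,.106]);Rt,n=facerot(np.radians(7.8))
print("to",delta(m+n*(.177+.06),Rt))
E
```

```text
to (array([-0.0332,  0.2425,  0.0386]), array([0.0028, 0.1307, 0.0323]))
```

>>> drive_tool --deltas '[{"gripper": 255,"offset": [-0.007,0.045,0],"angular": [0,0.03,0.01]},{"gripper": 255,"offset": [-0.015,0.09,0.005],"angular": [0,0.06,0.02]},{"gripper": 255,"offset": [-0.02,0.135,0.015],"angular": [0,0.09,0.03]},{"gripper": 255,"offset": [-0.027,0.18,0.025],"angular": [0,0.13,0.032]},{"gripper": 255,"offset": [-0.033,0.225,0.038],"angular": [0.003,0.131,0.032]}]'

```text
t: 10.95
eef_pos: [0.5458, 0.1469, 0.3379]
tool_rot: [-0.104, -0.068, 0.992, -0.008]
contact_force: [0.5, 0.2, -1.4]
gripper_width: 0.251
grasp_force: 62.6
```

>>> drive_tool --deltas '[{"gripper": 255,"offset": [0,0.018,0],"angular": [0,0,0]},{"gripper": 255,"offset": [0,0.018,0],"angular": [0,0,0]},{"gripper": 255,"offset": [0,0.018,0],"angular": [0,0,0]}]'

```text
t: 11.25
eef_pos: [0.5438, 0.1621, 0.3391]
tool_rot: [-0.103, -0.068, 0.992, -0.008]
contact_force: [0.6, -1.1, -2.1]
gripper_width: 0.246
grasp_force: 62.6
```

```bash
python3 - <<'E'
from h import *
m=np.array([.4936,.158,.106]);Rt,n=facerot(np.radians(7.8))
D=[]
for i in range(6):
    o=bot.get_obs();d=delta(m+n*.177,Rt,o);D.append(np.r_[d[0],d[1]]);s=optics.read_camera("scene")
print(np.mean(D,0).round(4),np.std(D,0).round(4));o=bot.get_obs();print(o["contact_force"])
foot=o["eef_pos"]+rot(o).apply([0,0,.177]);print(foot,proj("scene",foot),proj("scene",m))
cv2.imwrite("pics/r1.png",cv2.resize(s[75:195,270:390],(600,600),interpolation=cv2.INTER_CUBIC))
E
```

```text
[ 0.001   0.0037  0.0623 -0.0015  0.005  -0.0027] [0.0002 0.0004 0.0005 0.0007 0.0011 0.0012]
[-0.2397734   0.62188621 -2.31029016]
[0.50866868 0.15688103 0.16709962] [334.24762317 143.7345829 ] [330.31041315 155.56672671]
```

View pics/r1.png

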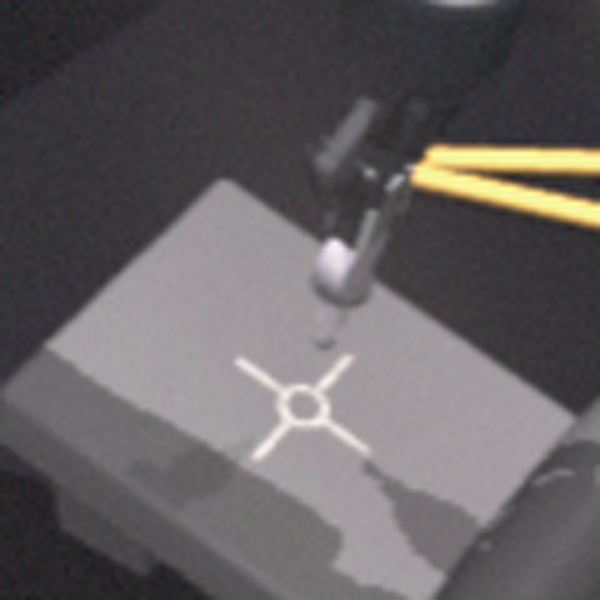

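The foot is seen at crop (322,342), matching its predicted place (321,344). The ring is at (303,406). I descend along the normal.

>>> drive_tool --deltas '[{"gripper": 255,"offset": [0.001,0.0037,0.015],"angular": [-0.001,0.005,-0.003]},{"gripper": 255,"offset": [0.001,0.0037,0.03],"angular": [-0.001,0.005,-0.003]},{"gripper": 255,"offset": [0.001,0.0037,0.04],"angular": [-0.001,0.005,-0.003]},{"gripper": 255,"offset": [0.001,0.0037,0.048],"angular": [-0.001,0.005,-0.003]},{"gripper": 255,"offset": [0.001,0.0037,0.048],"angular": [-0.001,0.005,-0.003]}]'

```text
t: 12.05
eef_pos: [0.5321, 0.1651, 0.2921]
tool_rot: [-0.105, -0.069, 0.992, -0.007]
contact_force: [0.3, -0.6, -1.5]
gripper_width: 0.245
grasp_force: 62.7
```

```bash
cat > st.py <<'E'
from h import *
m=np.array([.4936,.158,.106]);Rt,n=facerot(np.radians(7.8))
D=[];F=[]
for i in range(6):
    s=optics.read_camera("scene");o=bot.get_obs();d=delta(m+n*.177,Rt,o);D.append(np.r_[d[0],d[1]]);F.append(o["contact_force"])
print(np.mean(D,0).round(4));f=np.mean(F,0);print("force",f.round(2),"along n",(f@n).round(2),np.std(F,0).round(2))
foot=o["eef_pos"]+rot(o).apply([0,0,.177]);print(proj("scene",foot),proj("scene",m))
E
python3 st.py
```

```text
[ 0.0002 -0.002   0.015   0.0005  0.0016  0.0034]
force [ 0.18  0.3  -1.67] along n -1.59 [0.55 0.45 0.62]
[331.84514491 152.23337575] [330.31041315 155.56672671]
```

>>> drive_tool --deltas '[{"gripper": 255,"offset": [0,-0.001,0.004],"angular": [0,0,0]},{"gripper": 255,"offset": [0,-0.001,0.008],"angular": [0,0,0]},{"gripper": 255,"offset": [0,-0.001,0.01],"angular": [0,0,0]},{"gripper": 255,"offset": [0,-0.001,0.01],"angular": [0,0,0]}]'

```text
t: 12.75
eef_pos: [0.5307, 0.164, 0.2831]
tool_rot: [-0.105, -0.069, 0.992, -0.007]
contact_force: [-0.0, -0.1, -1.8]
gripper_width: 0.251
grasp_force: 62.7
```

```bash
python3 st.py
```

```text
[ 0.     -0.001   0.0046  0.0003  0.0008  0.0036]
force [ 0.19 -0.09 -2.01] along n -1.93 [0.42 0.26 0.31]
[330.88109814 154.46367995] [330.31041315 155.56672671]
```

>>> drive_tool --deltas '[{"gripper": 255,"offset": [0,0,0.001],"angular": [0,0,0]},{"gripper": 255,"offset": [0,0,0.003],"angular": [0,0,0]},{"gripper": 255,"offset": [0,0,0.004],"angular": [0,0,0]},{"gripper": 255,"offset": [0,0,0.004],"angular": [0,0,0]}]'

```text
t: 13.45
eef_pos: [0.53, 0.1639, 0.2795]
tool_rot: [-0.105, -0.069, 0.992, -0.007]
contact_force: [0.0, 0.4, -3.1]
gripper_width: 0.25
grasp_force: 62.7
```

```bash
cat >> st.py <<'E'
cv2.imwrite("pics/z%d.png"%(100*o["t"]),cv2.resize(s[95:175,290:370],(600,600),interpolation=cv2.INTER_CUBIC));print(o["t"])
E
python3 st.py
```

```text
[ 0.     -0.0009  0.0006  0.0003  0.0008  0.0036]
force [ 0.25 -0.05 -1.66] along n -1.57 [0.55 0.79 0.4 ]
[330.58478634 155.26186514] [330.31041315 155.56672671]
13.75
```

Near contact. I go on in 1.5 mm steps, watching the force.

>>> drive_tool --deltas '[{"gripper": 255,"offset": [0,-0.0005,0.001],"angular": [0,0,0]},{"gripper": 255,"offset": [0,-0.0005,0.002],"angular": [0,0,0]},{"gripper": 255,"offset": [0,-0.0005,0.002],"angular": [0,0,0]}]'

```text
t: 14.05
eef_pos: [0.5299, 0.1635, 0.2778]
tool_rot: [-0.104, -0.069, 0.992, -0.007]
contact_force: [-0.5, 0.4, 0.0]
gripper_width: 0.248
grasp_force: 62.7
```

```bash
python3 st.py
```

```text
[ 0.0001 -0.0005 -0.0012  0.0005  0.0012  0.0036]
force [ 0.08  0.23 -0.26] along n -0.23 [0.47 0.54 0.51]
[330.40210308 155.74307495] [330.31041315 155.56672671]
14.35
```

>>> drive_tool --deltas '[{"gripper": 255,"offset": [0,0,0.001],"angular": [0,0,0]},{"gripper": 255,"offset": [0,0,0.002],"angular": [0,0,0]},{"gripper": 255,"offset": [0,0,0.002],"angular": [0,0,0]}]'

```text
t: 14.65
eef_pos: [0.5294, 0.1634, 0.2757]
tool_rot: [-0.104, -0.069, 0.992, -0.007]
contact_force: [0.3, 1.2, -0.2]
gripper_width: 0.251
grasp_force: 62.7
```

```bash
python3 st.py
```

```text
[ 0.0001 -0.0005 -0.0033  0.0004  0.001   0.0036]
force [0.44 0.54 0.5 ] along n 0.59 [0.65 0.24 0.65]
[330.2674817  156.13009902] [330.31041315 155.56672671]
14.95
```

>>> drive_tool --deltas '[{"gripper": 255,"offset": [0,0,0.001],"angular": [0,0,0]},{"gripper": 255,"offset": [0,0,0.0025],"angular": [0,0,0]},{"gripper": 255,"offset": [0,0,0.0025],"angular": [0,0,0]},{"gripper": 255,"offset": [0,0,0.0025],"angular": [0,0,0]},{"gripper": 255,"offset": [0,0,0.0025],"angular": [0,0,0]}]'

```text
t: 15.45
eef_pos: [0.529, 0.1633, 0.2734]
tool_rot: [-0.104, -0.069, 0.992, -0.007]
contact_force: [0.8, 1.9, 1.3]
gripper_width: 0.249
grasp_force: 63.0
```

```bash
sed -i 's/range(6)/range(20)/' st.py; python3 st.py; mv pics/z*.png /tmp 2>/dev/null; ls -t /tmp/z*.png|head -1|xargs -I{} cp {} pics/final.png
```

```text
[ 0.     -0.0005 -0.0059  0.0004  0.0009  0.0036]
force [0.94 0.82 1.21] along n 1.4 [0.56 0.52 0.75]
[330.07648739 156.62373697] [330.31041315 155.56672671]
16.45
```

View pics/final.png

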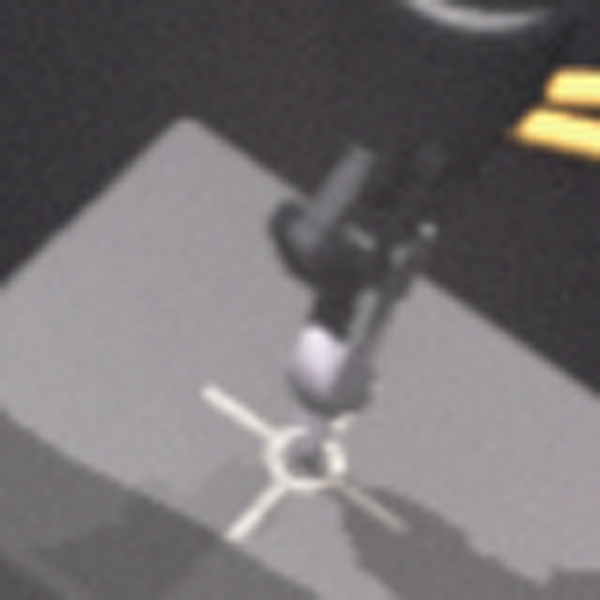

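The picture shows the foot in the centre of the ring (crop (308,460)). The plunger force is about 3.1 N at about 6 mm of travel, square to the face.

```bash
python3 -c "
from station import bot
print(bot.hand_in())"
```

```text
the job is handed in; nothing more can be done
None
```

The job is handed in: the tumbler stands upright on the bare counter, and the gripper holds the gauge steady and square to the stone with its foot in the ring and the plunger about half in (about 6 mm, 3 N).

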